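# Heft the ring tins and hold up the complete set

## Task

Three identical closed tins of plating rings stand in the wooden rack, and one of them holds the complete set, so it is clearly the heaviest. Working along the rack from left to right as the robot sees it, lift each tin clear of the rack to feel its weight and set it back upright in its own well before you take the next (the last you may keep if it is the heaviest). Finish holding the heaviest tin up, upright and still, at least a hand's breadth above the middle of the bare plate, the one without a cup, without putting it down or letting go, the other two standing in the rack and everything else left where it was.

Things in the scene. Friction and masses are not known exactly. Their poses are not given: they have to be found in the camera images.
- tin_a_center (a point): one of three identical closed round tins of bare metal, 60 mm across (63 at the lid, 62 mm up and above), 80 mm tall, lid fixed; this point is its centre, 40 mm above its underside, z up its axis. It starts in a well of the rack. Loose steel rings inside shift a few mm. It weighs 0.2 to 0.4 kg, or 0.6 to 0.8 kg with the complete set; which tin that is differs each time and cannot be seen
- tin_b_center (a point): one of three identical closed round tins of bare metal, 60 mm across (63 at the lid, 62 mm up and above), 80 mm tall, lid fixed; this point is its centre, 40 mm above its underside, z up its axis. It starts in a well of the rack. Loose steel rings inside shift a few mm. It weighs 0.2 to 0.4 kg, or 0.6 to 0.8 kg with the complete set; which tin that is differs each time and cannot be seen
- tin_c_center (a point): one of three identical closed round tins of bare metal, 60 mm across (63 at the lid, 62 mm up and above), 80 mm tall, lid fixed; this point is its centre, 40 mm above its underside, z up its axis. It starts in a well of the rack. Loose steel rings inside shift a few mm. It weighs 0.2 to 0.4 kg, or 0.6 to 0.8 kg with the complete set; which tin that is differs each time and cannot be seen
- tin_a: the same tin as tin_a_center; origin at the centre of its underside, z up its axis
- tin_b: the same tin as tin_b_center; origin at the centre of its underside, z up its axis
- tin_c: the same tin as tin_c_center; origin at the centre of its underside, z up its axis
- rack: low wooden rack fixed to the table, two boards with short pillars between: 104 mm deep (its x), 360 mm long (its y), 28 mm high, three round wells in a row along y, 120 mm from centre to centre; origin at the centre of its underside; its y axis points towards the left well (within about 0.15 rad of the robot's left)
- well_left (a point): centre of the left well's floor in the rack (at +y, on the robot's left), 12 mm above the rack's underside: where the middle of a tin's underside stands. The well is a round hole 68 mm across in the upper board, whose top is 16 mm above this point; axes as the rack
- well_middle (a point): centre of the middle well's floor in the rack (in the rack's middle), 12 mm above the rack's underside: where the middle of a tin's underside stands. The well is a round hole 68 mm across in the upper board, whose top is 16 mm above this point; axes as the rack
- well_right (a point): centre of the right well's floor in the rack (at -y, on the robot's right), 12 mm above the rack's underside: where the middle of a tin's underside stands. The well is a round hole 68 mm across in the upper board, whose top is 16 mm above this point; axes as the rack
- bare_plate: white porcelain plate without a cup, 237 mm across, 25 mm high at the rim, loose; all other plates carry cups; origin at the centre of its underside. It lies to the left or to the right of the rack
- timer: wind-up kitchen timer, 64 mm across, 49 mm high, bystander; origin at the centre of its underside
- bowl: small white bowl, 86 mm across, 51 mm high, bystander; origin at the centre of its underside
- tape: roll of tape lying flat, 98 mm across, 25 mm high, bystander; origin at the centre of its underside
Not all that is in view belongs to the job. What is shaped like the tin_a but black or yellow is not meant.

How it is judged:
On the way, in this order (a step that is already met when the one before it is completed fails the run):
1. the tin from the left well is lifted at least 17 mm clear of the rack, the other two standing in theirs (((height (world z) of tin_a_center above 0.085 m and contact force between tin_a and the fingers above 0.5 N and (horizontal distance between tin_b_center and well_middle below 0.012 m or horizontal distance between tin_b_center and well_right below 0.012 m) and height (world z) of each of tin_b_center, tin_c_center below 0.058 m and (horizontal distance between tin_c_center and well_middle below 0.012 m or horizontal distance between tin_c_center and well_right below 0.012 m)) or (height (world z) of tin_b_center above 0.085 m and contact force between tin_b and the fingers above 0.5 N and (horizontal distance between tin_a_center and well_middle below 0.012 m or horizontal distance between tin_a_center and well_right below 0.012 m) and height (world z) of each of tin_a_center, tin_c_center below 0.058 m and (horizontal distance between tin_c_center and well_middle below 0.012 m or horizontal distance between tin_c_center and well_right below 0.012 m)) or (height (world z) of tin_c_center above 0.085 m and contact force between tin_c and the fingers above 0.5 N and (horizontal distance between tin_a_center and well_middle below 0.012 m or horizontal distance between tin_a_center and well_right below 0.012 m) and height (world z) of each of tin_a_center, tin_b_center below 0.058 m and (horizontal distance between tin_b_center and well_middle below 0.012 m or horizontal distance between tin_b_center and well_right below 0.012 m)))), for 0.2 s.
2. the left tin is back, and the tin from the middle well is lifted clear (((height (world z) of tin_a_center above 0.085 m and contact force between tin_a and the fingers above 0.5 N and (horizontal distance between tin_b_center and well_left below 0.012 m or horizontal distance between tin_b_center and well_right below 0.012 m) and height (world z) of each of tin_b_center, tin_c_center below 0.058 m and (horizontal distance between tin_c_center and well_left below 0.012 m or horizontal distance between tin_c_center and well_right below 0.012 m)) or (height (world z) of tin_b_center above 0.085 m and contact force between tin_b and the fingers above 0.5 N and (horizontal distance between tin_a_center and well_left below 0.012 m or horizontal distance between tin_a_center and well_right below 0.012 m) and height (world z) of each of tin_a_center, tin_c_center below 0.058 m and (horizontal distance between tin_c_center and well_left below 0.012 m or horizontal distance between tin_c_center and well_right below 0.012 m)) or (height (world z) of tin_c_center above 0.085 m and contact force between tin_c and the fingers above 0.5 N and (horizontal distance between tin_a_center and well_left below 0.012 m or horizontal distance between tin_a_center and well_right below 0.012 m) and height (world z) of each of tin_a_center, tin_b_center below 0.058 m and (horizontal distance between tin_b_center and well_left below 0.012 m or horizontal distance between tin_b_center and well_right below 0.012 m)))), for 0.2 s.
3. the middle tin is back, and the tin from the right well is lifted clear (((height (world z) of tin_a_center above 0.085 m and contact force between tin_a and the fingers above 0.5 N and (horizontal distance between tin_b_center and well_left below 0.012 m or horizontal distance between tin_b_center and well_middle below 0.012 m) and height (world z) of each of tin_b_center, tin_c_center below 0.058 m and (horizontal distance between tin_c_center and well_left below 0.012 m or horizontal distance between tin_c_center and well_middle below 0.012 m)) or (height (world z) of tin_b_center above 0.085 m and contact force between tin_b and the fingers above 0.5 N and (horizontal distance between tin_a_center and well_left below 0.012 m or horizontal distance between tin_a_center and well_middle below 0.012 m) and height (world z) of each of tin_a_center, tin_c_center below 0.058 m and (horizontal distance between tin_c_center and well_left below 0.012 m or horizontal distance between tin_c_center and well_middle below 0.012 m)) or (height (world z) of tin_c_center above 0.085 m and contact force between tin_c and the fingers above 0.5 N and (horizontal distance between tin_a_center and well_left below 0.012 m or horizontal distance between tin_a_center and well_middle below 0.012 m) and height (world z) of each of tin_a_center, tin_b_center below 0.058 m and (horizontal distance between tin_b_center and well_left below 0.012 m or horizontal distance between tin_b_center and well_middle below 0.012 m)))), for 0.2 s.
At the end, for the whole second after the job is handed in: The heaviest tin is held in the fingers, upright (0.2 rad) and still, its centre over 150 mm up and within 60 mm of the bare plate's centre from above, touching neither plate nor rack; the two lighter ones (under 4.8 N each) stand at rest in wells; the plate moved under 30 mm (((horizontal distance between tin_a_center and bare_plate below 0.06 m and height (world z) of tin_a_center above 0.15 m and angle between tin_a_center's own z axis and vertical below 0.2 rad and linear speed of tin_a below 0.03 m/s and contact force between tin_a and the fingers above 1 N and contact force between tin_a and rack below 0.1 N and contact force between tin_a and bare_plate below 0.1 N and (horizontal distance between tin_b_center and well_left below 0.012 m or horizontal distance between tin_b_center and well_middle below 0.012 m or horizontal distance between tin_b_center and well_right below 0.012 m) and height (world z) of each of tin_b_center, tin_c_center below 0.058 m and angle between each of tin_b_center, tin_c_center's own z axis and vertical below 0.1 rad and contact force between tin_b and rack between 0.8 and 4.8 N and contact force between each of tin_b, tin_c and the fingers below 0.1 N and linear speed of each of tin_b, tin_c below 0.02 m/s and (horizontal distance between tin_c_center and well_left below 0.012 m or horizontal distance between tin_c_center and well_middle below 0.012 m or horizontal distance between tin_c_center and well_right below 0.012 m) and contact force between tin_c and rack between 0.8 and 4.8 N) or (horizontal distance between tin_b_center and bare_plate below 0.06 m and height (world z) of tin_b_center above 0.15 m and angle between tin_b_center's own z axis and vertical below 0.2 rad and linear speed of tin_b below 0.03 m/s and contact force between tin_b and the fingers above 1 N and contact force between tin_b and rack below 0.1 N and contact force between tin_b and bare_plate below 0.1 N and (horizontal distance between tin_a_center and well_left below 0.012 m or horizontal distance between tin_a_center and well_middle below 0.012 m or horizontal distance between tin_a_center and well_right below 0.012 m) and height (world z) of each of tin_a_center, tin_c_center below 0.058 m and angle between each of tin_a_center, tin_c_center's own z axis and vertical below 0.1 rad and contact force between tin_a and rack between 0.8 and 4.8 N and contact force between each of tin_a, tin_c and the fingers below 0.1 N and linear speed of each of tin_a, tin_c below 0.02 m/s and (horizontal distance between tin_c_center and well_left below 0.012 m or horizontal distance between tin_c_center and well_middle below 0.012 m or horizontal distance between tin_c_center and well_right below 0.012 m) and contact force between tin_c and rack between 0.8 and 4.8 N) or (horizontal distance between tin_c_center and bare_plate below 0.06 m and height (world z) of tin_c_center above 0.15 m and angle between tin_c_center's own z axis and vertical below 0.2 rad and linear speed of tin_c below 0.03 m/s and contact force between tin_c and the fingers above 1 N and contact force between tin_c and rack below 0.1 N and contact force between tin_c and bare_plate below 0.1 N and (horizontal distance between tin_a_center and well_left below 0.012 m or horizontal distance between tin_a_center and well_middle below 0.012 m or horizontal distance between tin_a_center and well_right below 0.012 m) and height (world z) of each of tin_a_center, tin_b_center below 0.058 m and angle between each of tin_a_center, tin_b_center's own z axis and vertical below 0.1 rad and contact force between tin_a and rack between 0.8 and 4.8 N and contact force between each of tin_a, tin_b and the fingers below 0.1 N and linear speed of each of tin_a, tin_b below 0.02 m/s and (horizontal distance between tin_b_center and well_left below 0.012 m or horizontal distance between tin_b_center and well_middle below 0.012 m or horizontal distance between tin_b_center and well_right below 0.012 m) and contact force between tin_b and rack between 0.8 and 4.8 N)) and distance of bare_plate from where it was at the start of the episode below 0.03 m); the arm keeps its last pose, push and grip.
It fails at once if a tin is tipped over (more than 0.7 rad) (angle between any of tin_a_center, tin_b_center, tin_c_center's own z axis and vertical above 0.7 rad).
It fails at once if the kitchen timer is moved more than 30 mm (distance of timer from where it was at the start of the episode above 0.03 m).
It fails at once if the small bowl is moved more than 30 mm (distance of bowl from where it was at the start of the episode above 0.03 m).
It fails at once if the tape roll is moved more than 30 mm (distance of tape from where it was at the start of the episode above 0.03 m).
It also fails if it takes over 67 s, if anything falls off the work surface, if the arm or the gripper's body presses on something with over 40 N, if the wrist force passes 120 N, or if a joint passes its speed limit or range.

## Robot

A 6-joint arm with a two-finger parallel gripper is mounted at the origin on a cart in front of the work surface, level with it; the furniture and walls round the work are solid. World frame = base frame: x ahead of the robot, y to its left, z up, the work surface at z = 0. Lengths are in m, angles in rad, forces in N, time in s.
With the tool pointing down it reaches from about 0.4 to 0.825 m from the base axis. Payload 7 kg.
Tool frame: the origin (TCP) lies midway between the tips of the shut fingers; the grasp point (between the pads) lies 19 mm behind it; z points along the fingers, y is the direction in which the jaws open and shut (so a half turn about z gives the same grasp; the last joint's range is limited). The gripper opens to 88 mm and grips with 3 to 60 N. Pads are 19 mm wide; open, the fingers measure 130 mm over their backs; the gripper's body (78 mm by 193 mm) begins 47 mm behind the grasp point.
Start: joints at [-0.877, 0.359, 0.012, 0, -1.224, -0.288], TCP at [0.266, -0.62, 0.227] pointing down, gripper open.
Joint ranges: [-3.07, 3.07], [-1.43, 2.12], [-1.02, 1.25], [-3.03, 1.67], [-3.05, -0], [-3.03, 3.03]. Speed limits (rad/s): [2.39, 2.39, 3.01, 3.14, 3.14, 3.14].

## Interface

Orientations are given as [roll, pitch, yaw] about the fixed x, y, z axes, in that order (R = Rz(yaw) Ry(pitch) Rx(roll)).
In Python, from station import get_state, grab_frame, camera_info, job_done gives the robot as it stands. The module is installed in compiled form; this text tells all that it offers.
- The arm moves only by the shell command python3 -m inch 'ROWS' [FORCE]. ROWS is JSON, a list that holds one entry, the list of rows, each a list of 7 numbers: the shift along the tool's x, y, z normalised to -1 to 1, where 1 is 50 cm, then the turn, a rotation vector about the tool's x, y, z normalised to -1 to 1, where 1 is 180 degrees, then the closure, from 0 (fully open) to 1 (shut). A call has 1 to 20 rows; each row shifts and turns the commanded pose from where the row before left it, along the tool's axes as they then stand; what a row does not reach is not made up. A row lasts 1/10 s, in which the tool goes at most 50 mm and 8.59 degrees, less where a joint would pass 70% of its speed; a pose out of reach is approached as far as the arm can. A call with a number of a shift or a turn outside -1 to 1 is refused whole. A call with a gripper value outside its range is refused whole. The fingers move at their own pace and stop on an object; FORCE is the grip in N (left out, the last holds). Time passes only in rows, so rows that do not move let the fingers close. It gives the time, the measured TCP pose, the force and the opening at its end, in the units of the state.
- get_state(): the state, without advancing time (a new reading comes with each control period).
- grab_frame(name): name is "side" or "top" or "wrist"; returns the picture (480x640x3 uint8, blue, green, red); there is no depth.
- camera_info(name): a dict with "vertical_fov" (degrees; the focal length in pixels is half the picture's height over the tangent of half this angle, whatever the lens; pixels are square), "cx", "cy" (the principal point, pixels), "k1" (the pictures are not rectified: a ray, as slopes to the right and down, at radius r is drawn at 1 + k1 r^2 times it, then the intrinsics apply), "R" (3x3) and "t" (3): a world point X has camera coordinates R X + t. Camera axes: x right, y down, z forward; pixel columns grow to the right and rows downward; lengths in m; the calibration is good to about 2 mm. A picture is of the moment at which its call begins: read the wrist's pose just before it. camera_info takes no time and is no camera call; for the wrist camera it gives the pose at the moment of the call.
- job_done(): hands the job in, once; it reports no verdict.
The state is a dict: "t": time; "q": joint angles; "qd": joint speeds; "joint_efforts": joint torques, N m; "eef_pos": TCP position; "ee_rot": TCP orientation; "force": force on the tool from outside, world axes, zero at the start; "moment": the same for the moment, N m; "width": finger opening in m.
Only numpy, scipy, OpenCV 4.12 (cv2) and the standard library are available. Lean on these libraries where they do the work, as an engineer would, in place of code of your own. Each camera call takes 0.05 s, during which the arm holds its last target.

## Working session

There is one attempt and no reset: what is moved stays moved. The work goes in short steps, Python scripts to look and compute and a shell command to move; the robot and the scene stay as the last step left them, time stands still between calls to the robot, and variables do not carry over. Pictures are saved under pics/ and viewed, and the job is handed in when it is done.

```bash
mkdir -p pics; python3 - <<'E'
from station import *
import cv2
s=get_state();print({k:(v if not hasattr(v,'round') else v) for k,v in s.items()})
for n in("top","side","wrist"):
    c=camera_info(n);print(n,c)
    cv2.imwrite(f"pics/{n}0.png",grab_frame(n))
E
```

```text
{'t': 0.0, 'q': array([-8.76888241e-01,  3.59381834e-01,  1.10905994e-02, -3.83462329e-04,
       -1.22407356e+00, -2.88087180e-01]), 'qd': array([ 2.56476292e-04,  2.04807277e-03, -4.95810468e-05, -1.59978097e-03,
       -1.09462704e-04, -4.84914364e-04]), 'joint_efforts': array([ 1.64564262e-04, -5.82720351e+01,  2.93057871e+01,  6.99727580e+00,
        6.86119020e-03, -1.83726147e-04]), 'eef_pos': array([ 0.26626954, -0.61975021,  0.22563375]), 'ee_rot': array([ 3.13998639e+00, -1.00054479e-04, -2.73590226e+00]), 'force': array([-0.04651504,  0.45425501,  0.23047236]), 'moment': array([-0.01064101,  0.01790162, -0.0399839 ]), 'width': 0.08775142795625851}
top {'vertical_fov': 57.44137335452727, 'cx': 318.52727454684134, 'cy': 238.40985701882008, 'k1': -0.04247019999346753, 'R': array([[-0.02428909, -0.99963051,  0.0122019 ],
       [-0.98858636,  0.02220186, -0.14901035],
       [ 0.14868438, -0.01568196, -0.98876035]]), 't': array([0.03258763, 0.55412937, 1.16705506])}
side {'vertical_fov': 44.50429829983648, 'cx': 321.95129746630965, 'cy': 247.04503135898864, 'k1': -0.18613600519568405, 'R': array([[ 0.90091936, -0.4338642 , -0.01030348],
       [-0.28576318, -0.57518482, -0.76648667],
       [ 0.32662472,  0.69348704, -0.64217756]]), 't': array([-0.44700899,  0.21625045,  1.52177759])}
wrist {'vertical_fov': 61.54500523771903, 'cx': 318.41597110645154, 'cy': 238.45258518217648, 'k1': -0.05311409718718954, 'R': array([[-0.39350692,  0.9193194 ,  0.00203488],
       [ 0.88281598,  0.37726253,  0.27983734],
       [ 0.25649222,  0.11191435, -0.96004527]]), 't': array([ 0.67388665, -0.03761012,  0.38879122])}
```

View pics/top0.png

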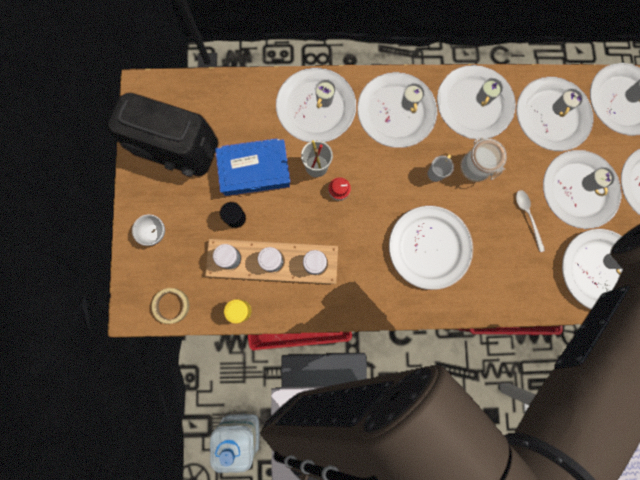

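View pics/side0.png

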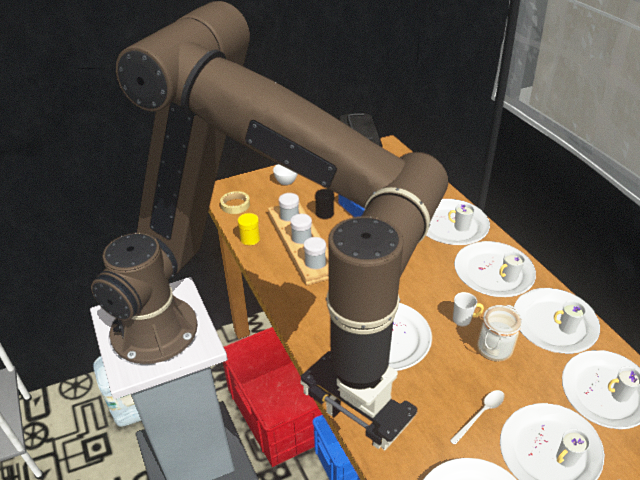

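View pics/wrist0.png

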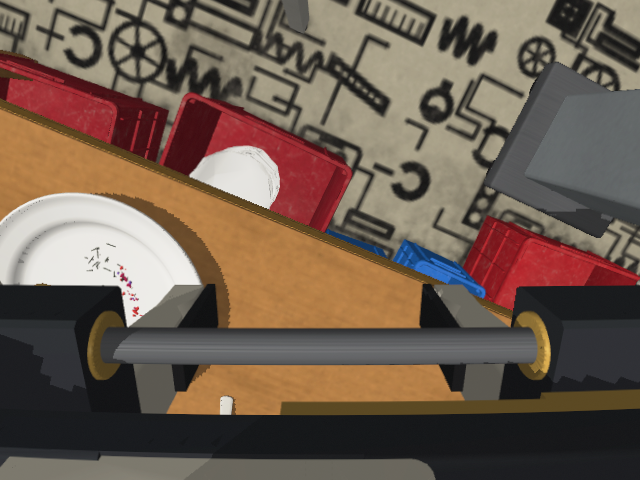

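The three bare-metal tins stand in the rack in the top view at about (225,257), (270,259) and (315,262). Look-alikes are the yellow tin (236,311), the black tin (232,215), the red timer (340,188), a grey cup (440,168) and a mug (485,158). The plate without a cup is at (431,248). The plate at (600,270) is partly hidden and carries a cup. I'll measure these and check them in a crop.

```bash
cat > h.py <<'E'
import numpy as np,cv2,json
from station import *
from scipy.spatial.transform import Rotation as Ro
def K(c):
    f=240/np.tan(np.radians(c["vertical_fov"])/2);return f
def ray(c,u,v):
    f=K(c);d=np.array([(u-c["cx"])/f,(v-c["cy"])/f]);p=d.copy()
    for _ in range(30): p=d/(1+c["k1"]*(p@p))
    R=np.array(c["R"]);t=np.array(c["t"]);return -R.T@t,R.T@np.array([p[0],p[1],1])
def onz(c,u,v,z):
    o,d=ray(c,u,v);return o+d*(z-o[2])/d[2]
def proj(c,X):
    X=np.array(c["R"])@np.array(X)+np.array(c["t"]);p=X[:2]/X[2];return K(c)*p*(1+c["k1"]*(p@p))+[c["cx"],c["cy"]]
E
python3 - <<'E'
from h import *
im=cv2.imread("pics/top0.png");c=camera_info("top")
hsv=cv2.cvtColor(im,cv2.COLOR_BGR2HSV)
m=((hsv[...,1]<60)&(hsv[...,2]>140)).astype(np.uint8)
n,l,st,ce=cv2.connectedComponentsWithStats(m)
for i in range(1,n):
    if st[i,4]>150: print(st[i],ce[i].round(1),onz(c,*ce[i],.092).round(4),onz(c,*ce[i],.025).round(4))
for u,v in((205,277),(208,239),(338,247),(335,283)):print(onz(c,u,v,.028).round(4))
cv2.imwrite("pics/cr.png",cv2.resize(im[225:295,195:345],None,fx=5,fy=5,interpolation=cv2.INTER_CUBIC))
s=cv2.imread("pics/side0.png");cs=camera_info("side")
cv2.imwrite("pics/crs.png",cv2.resize(s[180:290,230:340],None,fx=5,fy=5,interpolation=cv2.INTER_CUBIC))
E
```

```text
[205  41  34  19 262] [222.8  46.3] [1.1073 0.2801 0.092 ] [1.1501 0.2942 0.025 ]
[289  41  27  25 204] [298.   51.1] [1.0873 0.0658 0.092 ] [1.129  0.0674 0.025 ]
[327  40  51  14 354] [354.6  46.2] [ 1.1001 -0.0962  0.092 ] [ 1.1426 -0.1041  0.025 ]
[  437    43   203   130 12151] [537.7 107.4] [ 0.9079 -0.6085  0.092 ] [ 0.9391 -0.6464  0.025 ]
[424  45  29  19 166] [443.3  53.8] [ 1.0741 -0.3502  0.092 ] [ 1.1151 -0.3729  0.025 ]
[507  44  53  20 344] [526.1  52.7] [ 1.0773 -0.5937  0.092 ] [ 1.1184 -0.6307  0.025 ]
[567  44  25  15 286] [578.8  51.2] [ 1.083  -0.7532  0.092 ] [ 1.1244 -0.7995  0.025 ]
[ 276   68   80  102 4692] [315.1 107.3] [0.9155 0.0209 0.092 ] [0.9471 0.0199 0.025 ]
[ 358   72   79   75 4457] [396.2 109.9] [ 0.9043 -0.2046  0.092 ] [ 0.9352 -0.2188  0.025 ]
[ 543  149   97   80 5308] [589.2 187.8] [ 0.6714 -0.7295  0.092 ] [ 0.6888 -0.7745  0.025 ]
[231 155  28  13 241] [244.3 161.3] [0.7634 0.2169 0.092 ] [0.7861 0.2273 0.025 ]
[516 191  28  61 360] [528.5 214.4] [ 0.6001 -0.5495  0.092 ] [ 0.6133 -0.584   0.025 ]
[ 389  206   84   84 5501] [430.5 247.1] [ 
[... 659 characters left out ...]
  24  32 402] [476.  352.8] [ 0.2405 -0.3776  0.092 ] [ 0.2326 -0.4019  0.025 ]
[490 339  25  14 204] [501.7 346.2] [ 0.2547 -0.4462  0.092 ] [ 0.2477 -0.4746  0.025 ]
[246 347  43  23 376] [265.4 356.4] [0.2468 0.163  0.092 ] [0.2393 0.1703 0.025 ]
[ 466  378   57   56 1117] [494.5 402.4] [ 0.1152 -0.4169  0.092 ] [ 0.1    -0.4436  0.025 ]
[186 392  32  21 281] [195.6 405. ] [0.1307 0.3397 0.092 ] [0.1164 0.3574 0.025 ]
[ 185  426   72   54 1956] [225.2 451.8] [0.0165 0.2652 0.092 ] [-0.0045  0.2785  0.025 ]
[618 443  22  37 398] [632.3 467.2] [-0.0618 -0.7668  0.092 ] [-0.0874 -0.814   0.025 ]
[0.4564 0.3345 0.028 ]
[0.562  0.3275 0.028 ]
[ 0.5314 -0.0342  0.028 ]
[ 0.4317 -0.0229  0.028 ]
```

View pics/cr.png

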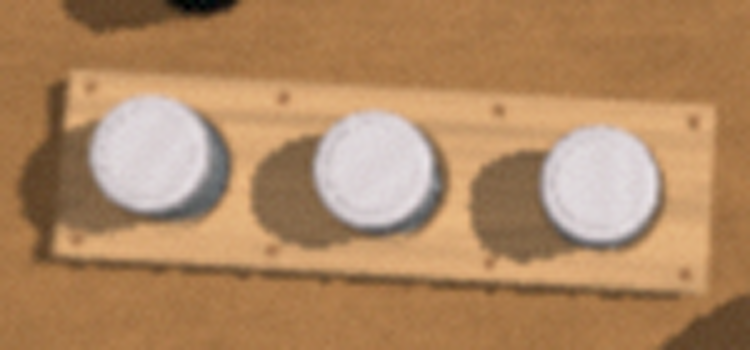

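View pics/crs.png

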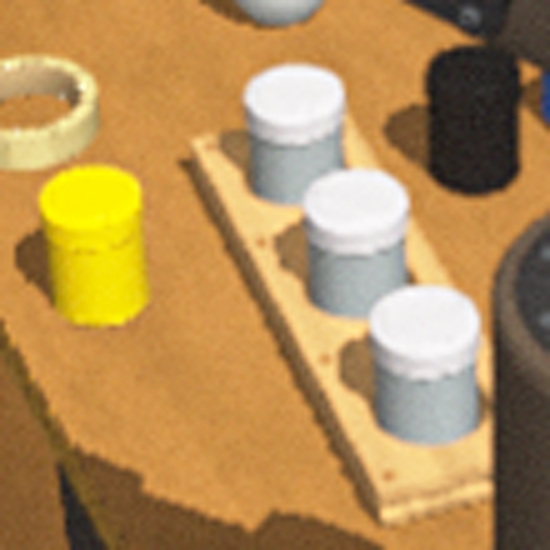

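The crop shows three plain metal tins with whitish lids in the wooden rack. The tin centres are L (0.508,0.268), M (0.497,0.151) and R (0.487,0.032), and the rack yaw is about -0.09. The bare plate is at about (0.525,-0.294). First I turn the tool into line with the rack, then travel.

```bash
python3 -m inch '[[[0,0,0,0,0,0.04,0],[0,0,0,0,0,0.04,0],[0,0,0,0,0,0.04,0],[0,0,0,0,0,0.04,0],[-0.05,0.08,0,0,0,0,0],[-0.05,0.08,0,0,0,0,0],[-0.05,0.08,0,0,0,0,0],[-0.05,0.08,0,0,0,0,0],[-0.05,0.08,0,0,0,0,0],[-0.05,0.08,0,0,0,0,0],[0,0.09,0,0,0,0,0],[0,0.09,0,0,0,0,0],[0,0.09,0,0,0,0,0],[0,0.09,0,0,0,0,0],[0,0.09,0,0,0,0,0],[0,0.09,0,0,0,0,0],[0,0.09,0,0,0,0,0],[0,0.09,0,0,0,0,0],[0,0.09,0,0,0,0,0],[0,0.09,0,0,0,0,0]]]'; python3 -c "
from station import *;s=get_state();print(s['q'].round(3),s['force'])"
```

```text
t: 2.15
eef_pos: [0.4821, 0.0539, 0.2267]
ee_rot: [3.141, 0.0, 3.045]
force: [1.0, 0.1, -0.1]
width: 0.0877
[ 0.518  0.041 -0.393 -0.    -1.136 -2.185] [ 0.9666105   0.07375527 -0.14962346]
```

```bash
python3 -m inch '[[[-0.01,0.09,0,0,0,0,0],[0,0.09,0,0,0,0,0],[0,0.09,0,0,0,0,0],[0,0.09,0,0,0,0,0],[0,0.07,0,0,0,0,0],[0,0,0,0,0,0,0]]]'; python3 - <<'E'
from h import *
s=get_state();c=camera_info("wrist");print(s['eef_pos'],s['q'].round(3));im=grab_frame("wrist")
cv2.imwrite("pics/w1.png",im);cv2.imwrite("pics/t1.png",grab_frame("top"))
R=np.array(c["R"]);print("cam",-R.T@c["t"],R[2]);
for P in((.508,.268),(.497,.151)):
  print(proj(c,(*P,.092)))
E
```

```text
t: 2.75
eef_pos: [0.5084, 0.2693, 0.2256]
ee_rot: [-3.141, -0.0, 3.048]
force: [-0.8, -0.8, -1.3]
width: 0.0874
[0.50835297 0.26930039 0.22563102] [ 0.827  0.197 -0.214 -0.    -1.161 -2.492]
cam [0.43489003 0.27747521 0.38233341] [ 0.27807655 -0.02654978 -0.96019193]
[315.07430968 224.51076352]
[158.26906203 224.82738848]
```

View pics/w1.png

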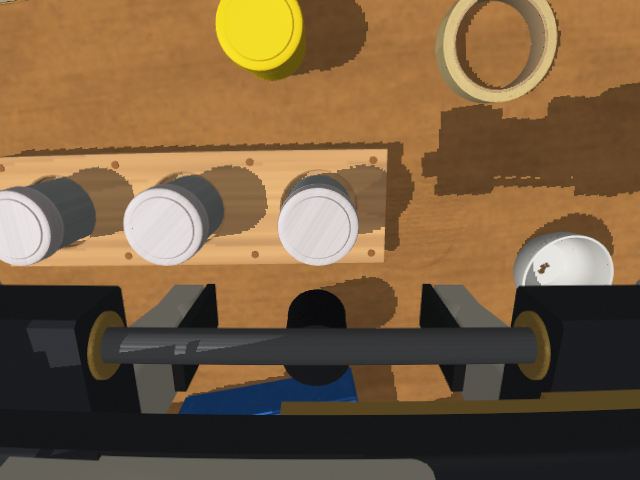

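View pics/t1.png

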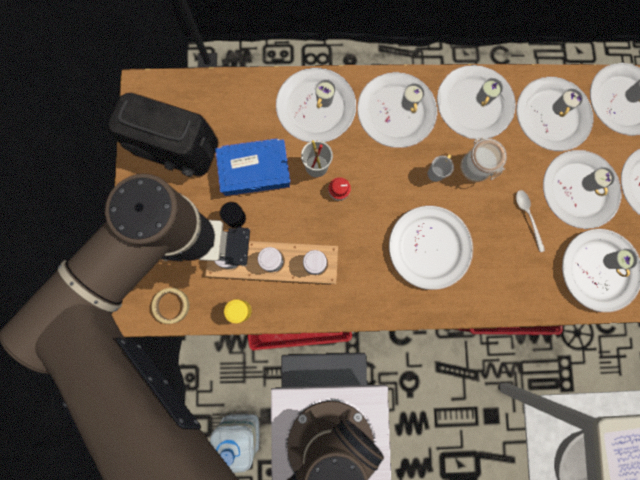

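The wrist view shows the left tin's lid at about (318,226), the middle at (165,224) and the right at (15,228). The top view shows the arm over the left well. I'll measure the lids from the wrist view.

```bash
cat >> h.py <<'E'
def lids(im,c,z=.092):
    hsv=cv2.cvtColor(im,cv2.COLOR_BGR2HSV)
    m=((hsv[...,1]<50)&(hsv[...,2]>150)).astype(np.uint8)
    m=cv2.morphologyEx(m,cv2.MORPH_OPEN,np.ones((5,5)))
    out=[]
    for k in cv2.findContours(m,cv2.RETR_EXTERNAL,cv2.CHAIN_APPROX_NONE)[0]:
        if cv2.contourArea(k)<1500: continue
        P=np.array([onz(c,*p[0],z)[:2] for p in k],np.float32)
        (x,y),r=cv2.minEnclosingCircle(P); out.append((x,y,r,cv2.contourArea(k)))
    return np.round(out,4)
E
python3 - <<'E'
from h import *
print(lids(cv2.imread("pics/w1.png"),camera_info("wrist")))
E
```

```text
[[5.6930e-01 4.5790e-01 3.8900e-02 3.3560e+03]
 [4.8800e-01 3.2800e-02 2.9900e-02 2.9980e+03]
 [5.0930e-01 2.6630e-01 3.0400e-02 4.7950e+03]
 [4.9850e-01 1.5030e-01 3.0100e-02 4.6355e+03]]
```

```bash
python3 -m inch '[[[0,-0.004,0.08,0,0,0,0],[0,0,0.08,0,0,0,0],[0,0,0.08,0,0,0,0],[0,0,0.07,0,0,0,0],[0,0,0.04,0,0,0,0],[0,0,0.02,0,0,0,0],[0,0,0,0,0,0,0],[0,0,0,0,0,0,0]]]' 40; python3 - <<'E'
from h import *
cv2.imwrite("pics/w2.png",grab_frame("wrist"));print(get_state()["force"])
E
```

```text
t: 3.65
eef_pos: [0.5087, 0.2636, 0.0427]
ee_rot: [3.141, 0.001, 3.045]
force: [0.7, -0.3, 0.3]
width: 0.0878
[-0.04030683  0.94254181  0.32336598]
```

View pics/w2.png

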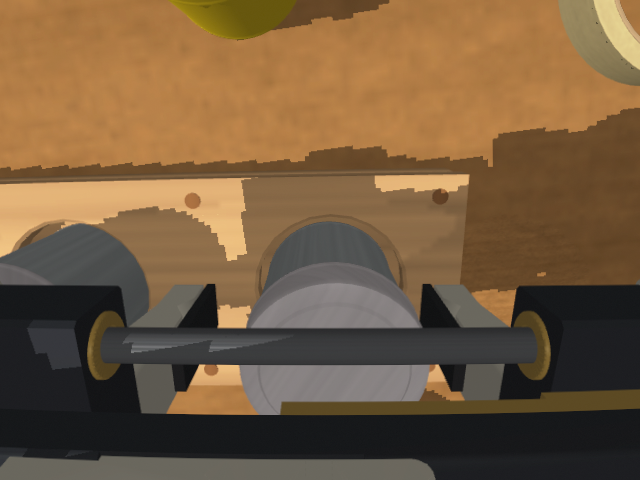

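The wrist view has the tin centred at about px 334 and the finger midpoint at about 318. I'll shift +3 mm in y and then close.

```bash
python3 -m inch '[[[0,0.006,0.004,0,0,0,0],[0,0,0,0,0,0,0],[0,0,0,0,0,0,1],[0,0,0,0,0,0,1],[0,0,0,0,0,0,1],[0,0,0,0,0,0,1],[0,0,0,0,0,0,1],[0,0,0,0,0,0,1],[0,0,0,0,0,0,1]]]' 40; python3 - <<'E'
from h import *
cv2.imwrite("pics/w3.png",grab_frame("wrist"));s=get_state();print(s["force"],s["joint_efforts"].round(2),s["width"])
E
```

```text
t: 4.6
eef_pos: [0.5085, 0.2668, 0.0397]
ee_rot: [3.141, 0.0, 3.045]
force: [-0.6, 1.0, 0.3]
width: 0.0596
[-0.131922    2.44521109  0.9490234 ] [-8.600e-01 -5.141e+01  2.008e+01  5.020e+00 -5.300e-01  1.000e-02] 0.060104361561790706
```

View pics/w3.png

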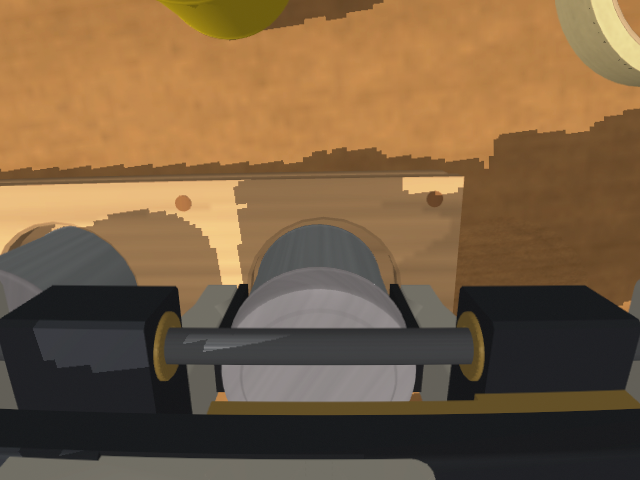

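The fingers are shut on the tin at 60 mm, so I lift 60 mm.

```bash
python3 -m inch '[[[0,0,-0.01,0,0,0,1],[0,0,-0.025,0,0,0,1],[0,0,-0.03,0,0,0,1],[0,0,-0.03,0,0,0,1],[0,0,-0.02,0,0,0,1],[0,0,-0.005,0,0,0,1],[0,0,0,0,0,0,1],[0,0,0,0,0,0,1],[0,0,0,0,0,0,1],[0,0,0,0,0,0,1],[0,0,0,0,0,0,1]]]' 40; python3 - <<'E'
from h import *
F=[]
for i in range(4):
  im=grab_frame("wrist");s=get_state();F.append(s["force"])
cv2.imwrite("pics/w4.png",im)
print(np.round(F,2),s["joint_efforts"].round(2),s["eef_pos"],s["width"])
E
```

```text
t: 5.75
eef_pos: [0.5082, 0.2665, 0.0991]
ee_rot: [-3.141, -0.001, 3.045]
force: [0.3, -0.6, -2.2]
width: 0.0599
[[ 0.3  -0.71 -2.39]
 [ 0.12 -0.33 -2.96]
 [-0.3   0.12 -2.74]
 [ 0.18 -0.59 -3.47]] [ -0.   -50.36  24.89   6.03  -0.08  -0.  ] [0.50830218 0.26655473 0.09944551] 0.059806090381344074
```

View pics/w4.png

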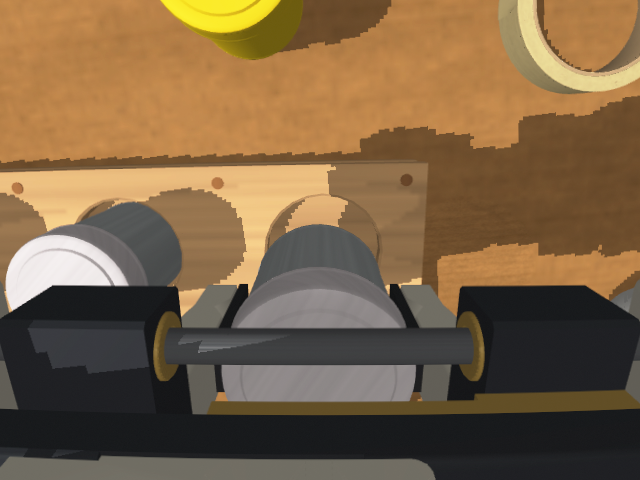

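The left tin is lifted clear, with the empty well visible at about (322,230). The force is about -2.8 N (≈0.28 kg), so it is light. I lower it back, release and rise.

```bash
python3 -m inch '[[[0,0,0.02,0,0,0,1],[0,0,0.03,0,0,0,1],[0,0,0.03,0,0,0,1],[0,0,0.02,0,0,0,1],[0,0,0.01,0,0,0,1],[0,0,0.01,0,0,0,1],[0,0,0,0,0,0,1],[0,0,0,0,0,0,1],[0,0,0,0,0,0,1]]]' 40; python3 - <<'E'
from h import *
im=grab_frame("wrist");s=get_state()
cv2.imwrite("pics/w5.png",im);print(s["force"])
E
```

```text
t: 6.85
eef_pos: [0.5085, 0.2668, 0.0398]
ee_rot: [3.141, 0.0, 3.045]
force: [0.2, -0.2, -2.6]
width: 0.0594
[-0.46693727  0.21843333 -2.37998603]
```

View pics/w5.png

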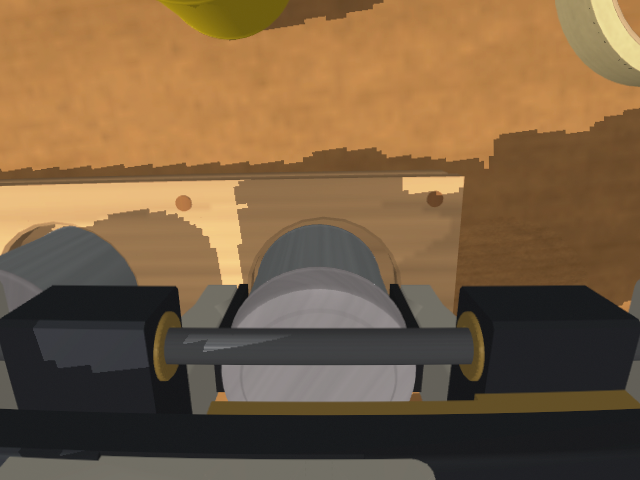

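```bash
python3 -m inch '[[[0,0,0.002,0,0,0,1],[0,0,0,0,0,0,0],[0,0,0,0,0,0,0],[0,0,0,0,0,0,0],[0,0,0,0,0,0,0],[0,0,0,0,0,0,0],[0,0,-0.01,0,0,0,0],[0,0,-0.07,0,0,0,0],[0,0,-0.08,0,0,0,0],[0,0,-0.08,0,0,0,0],[0,0,-0.08,0,0,0,0],[0,-0.05,-0.05,0,0,0,0],[0,-0.08,0,0,0,0,0],[0,-0.08,0,0,0,0,0],[0,-0.024,0,0,0,0,0],[0,0,0,0,0,0,0]]]' 40; python3 - <<'E'
from h import *
s=get_state();c=camera_info("wrist");im=grab_frame("wrist");print(lids(im,c),s["force"])
cv2.imwrite("pics/w6.png",im)
E
```

```text
t: 8.5
eef_pos: [0.4968, 0.1487, 0.2243]
ee_rot: [3.141, 0.001, 3.043]
force: [-0.1, 0.2, 0.3]
width: 0.0877
[[5.140e-01 2.663e-01 2.990e-02 2.349e+03]
 [4.888e-01 3.470e-02 3.010e-02 4.636e+03]
 [4.989e-01 1.521e-01 3.030e-02 4.808e+03]] [-0.11885968  0.17221618  0.26234224]
```

View pics/w6.png

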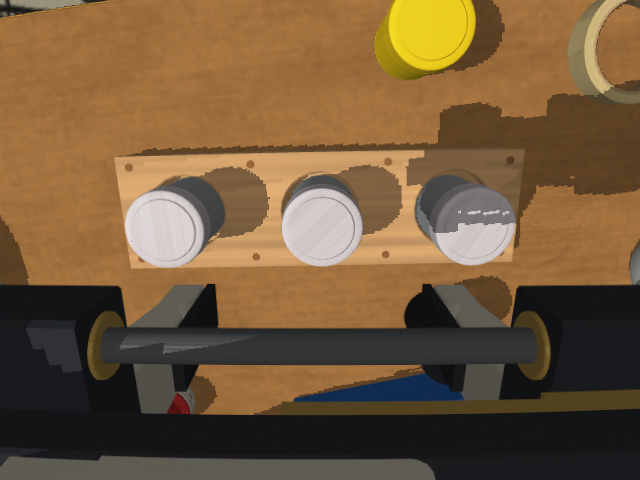

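The left tin is back upright in its well at about (465,225). The middle lid is at (322,228). Now I descend on the middle.

```bash
python3 -m inch '[[[-0.002,0.006,0.08,0,0,0,0],[0,0,0.08,0,0,0,0],[0,0,0.08,0,0,0,0],[0,0,0.07,0,0,0,0],[0,0,0.04,0,0,0,0],[0,0,0.02,0,0,0,0],[0,0,0,0,0,0,0],[0,0,0,0,0,0,0]]]' 40; python3 - <<'E'
from h import *
cv2.imwrite("pics/w7.png",grab_frame("wrist"));s=get_state();print(s["force"],s["eef_pos"])
E
```

```text
t: 9.35
eef_pos: [0.499, 0.1539, 0.0393]
ee_rot: [3.141, 0.001, 3.046]
force: [0.4, 0.8, 0.6]
width: 0.0873
[0.07215945 0.11893036 0.29627621] [0.49915853 0.15394127 0.03968014]
```

View pics/w7.png

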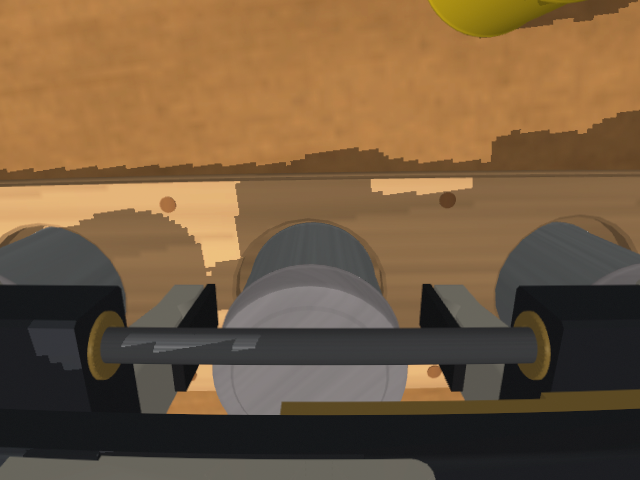

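The tin is centred at px 311 and the fingers at 319, so I shift -2.5 mm in y, then close and lift.

```bash
python3 -m inch '[[[0,-0.005,0,0,0,0,0],[0,0,0,0,0,0,0],[0,0,0,0,0,0,1],[0,0,0,0,0,0,1],[0,0,0,0,0,0,1],[0,0,0,0,0,0,1],[0,0,0,0,0,0,1],[0,0,0,0,0,0,1],[0,0,0,0,0,0,1]]]' 40 && python3 -m inch '[[[0,0,-0.01,0,0,0,1],[0,0,-0.025,0,0,0,1],[0,0,-0.03,0,0,0,1],[0,0,-0.03,0,0,0,1],[0,0,-0.02,0,0,0,1],[0,0,-0.005,0,0,0,1],[0,0,0,0,0,0,1],[0,0,0,0,0,0,1],[0,0,0,0,0,0,1],[0,0,0,0,0,0,1],[0,0,0,0,0,0,1]]]' 40; python3 - <<'E'
from h import *
F=[]
for i in range(5):
  im=grab_frame("wrist");s=get_state();F.append(s["force"])
cv2.imwrite("pics/w8.png",im)
print(np.round(F,2),s["joint_efforts"].round(2),s["eef_pos"],s["width"])
E
```

```text
t: 10.3
eef_pos: [0.4982, 0.1507, 0.0386]
ee_rot: [3.141, 0.0, 3.045]
force: [0.2, 1.4, 1.0]
width: 0.0593
t: 11.4
eef_pos: [0.4979, 0.1504, 0.0982]
ee_rot: [-3.141, -0.001, 3.045]
force: [-1.3, -0.2, -7.1]
width: 0.0594
[[-0.35  0.16 -6.81]
 [-0.26  0.02 -6.54]
 [ 0.56 -0.08 -6.68]
 [ 0.02 -0.01 -6.15]
 [ 0.84  1.04 -6.58]] [  0.   -45.21  25.55   6.45  -0.08  -0.  ] [0.4980298  0.15055608 0.09851255] 0.05929582979458428
```

View pics/w8.png

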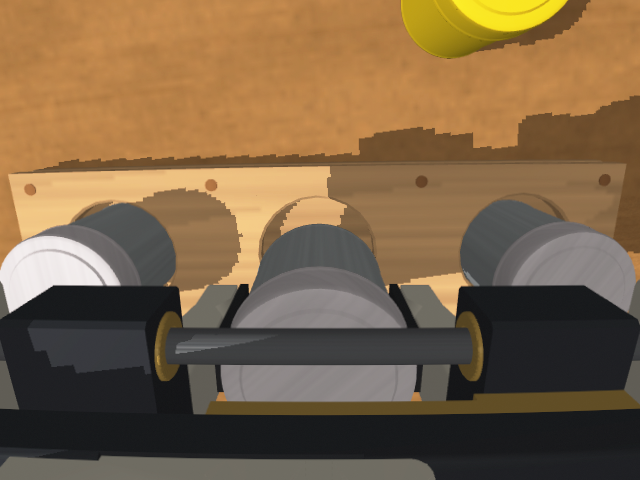

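The middle tin is clear and reads -6.6 N (≈0.67 kg), so it is the heavy one. It goes back, then I try the right tin.

```bash
python3 -m inch '[[[0,0,0.02,0,0,0,1],[0,0,0.03,0,0,0,1],[0,0,0.03,0,0,0,1],[0,0,0.02,0,0,0,1],[0,0,0.01,0,0,0,1],[0,0,0.01,0,0,0,1],[0,0,0.002,0,0,0,1],[0,0,0,0,0,0,1],[0,0,0,0,0,0,1],[0,0,0,0,0,0,1]]]' 40; python3 -c "
from station import *
s=get_state();print(s['force'],s['eef_pos'])"
```

```text
t: 12.65
eef_pos: [0.4984, 0.1506, 0.0385]
ee_rot: [3.141, 0.001, 3.045]
force: [-4.4, -1.6, 6.5]
width: 0.0591
[-4.39109201 -1.6279918   6.53454831] [0.4984041  0.15061221 0.03848729]
```

```bash
python3 -m inch '[[[0,0,0,0,0,0,0],[0,0,0,0,0,0,0],[0,0,0,0,0,0,0],[0,0,0,0,0,0,0],[0,0,0,0,0,0,0],[0,0,-0.01,0,0,0,0],[0,0,-0.07,0,0,0,0],[0,0,-0.08,0,0,0,0],[0,0,-0.08,0,0,0,0],[0,0,-0.08,0,0,0,0],[0,-0.05,-0.05,0,0,0,0],[0,-0.08,0,0,0,0,0],[0,-0.08,0,0,0,0,0],[0,-0.026,0,0,0,0,0],[0,0,0,0,0,0,0]]]' 40; python3 - <<'E'
from h import *
s=get_state();c=camera_info("wrist");im=grab_frame("wrist");print(lids(im,c),s["force"],s["eef_pos"])
cv2.imwrite("pics/w9.png",im)
E
```

```text
t: 14.15
eef_pos: [0.4863, 0.0316, 0.2231]
ee_rot: [3.141, 0.001, 3.042]
force: [0.7, 0.4, -0.6]
width: 0.0877
[[ 5.0240e-01  1.4990e-01  3.0000e-02  2.3315e+03]
 [ 4.8880e-01  3.3000e-02  3.0100e-02  4.8520e+03]
 [ 4.7400e-01 -1.7610e-01  5.7900e-02  8.5460e+03]] [ 0.73342239  0.40463462 -0.59730099] [0.4862973  0.03160742 0.22307173]
```

View pics/w9.png

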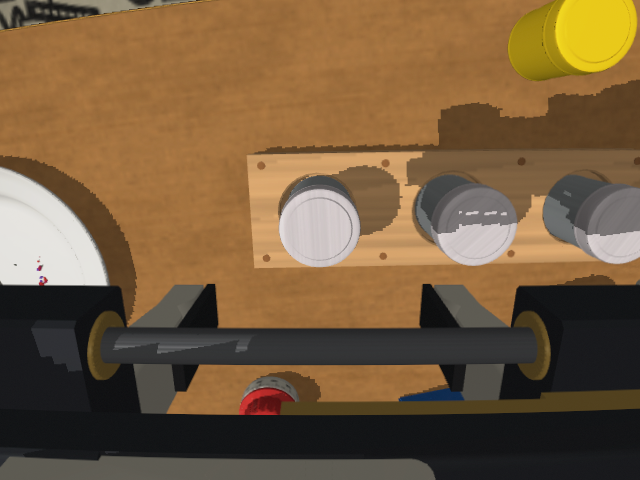

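```bash
python3 -m inch '[[[-0.002,0,0.08,0,0,0,0],[0,0,0.08,0,0,0,0],[0,0,0.08,0,0,0,0],[0,0,0.07,0,0,0,0],[0,0,0.04,0,0,0,0],[0,0,0.018,0,0,0,0],[0,0,0,0,0,0,0],[0,0,0,0,0,0,0]]]' 40; python3 - <<'E'
from h import *
cv2.imwrite("pics/w10.png",grab_frame("wrist"));s=get_state();print(s["force"],s["eef_pos"])
E
```

```text
t: 15.0
eef_pos: [0.4884, 0.0337, 0.0393]
ee_rot: [3.141, 0.001, 3.046]
force: [0.3, 1.1, 0.8]
width: 0.0874
[ 0.32462249 -0.39694676  0.84040359] [0.48863857 0.0337171  0.0396766 ]
```

View pics/w10.png

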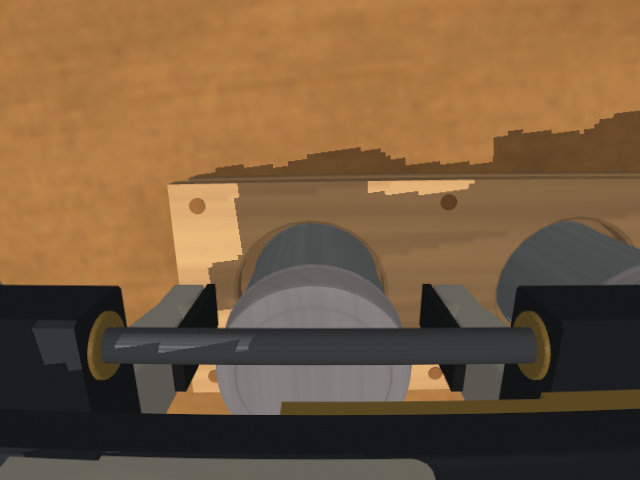

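The tin is centred at px 314, so I shift -1.5 mm in y, then close and lift.

```bash
python3 -m inch '[[[0,-0.003,0,0,0,0,0],[0,0,0,0,0,0,0],[0,0,0,0,0,0,1],[0,0,0,0,0,0,1],[0,0,0,0,0,0,1],[0,0,0,0,0,0,1],[0,0,0,0,0,0,1],[0,0,0,0,0,0,1],[0,0,0,0,0,0,1]]]' 40 && python3 -m inch '[[[0,0,-0.01,0,0,0,1],[0,0,-0.025,0,0,0,1],[0,0,-0.03,0,0,0,1],[0,0,-0.03,0,0,0,1],[0,0,-0.02,0,0,0,1],[0,0,-0.005,0,0,0,1],[0,0,0,0,0,0,1],[0,0,0,0,0,0,1],[0,0,0,0,0,0,1],[0,0,0,0,0,0,1],[0,0,0,0,0,0,1]]]' 40; python3 - <<'E'
from h import *
F=[]
for i in range(5):
  im=grab_frame("wrist");s=get_state();F.append(s["force"])
cv2.imwrite("pics/w11.png",im)
print(np.round(F,2),s["eef_pos"],s["width"])
E
```

```text
t: 15.95
eef_pos: [0.4876, 0.0316, 0.0386]
ee_rot: [3.142, 0.0, 3.045]
force: [-0.1, 0.5, 0.8]
width: 0.0592
t: 17.05
eef_pos: [0.4873, 0.0314, 0.0982]
ee_rot: [-3.141, -0.001, 3.045]
force: [0.2, 0.5, -3.8]
width: 0.0594
[[ 0.33  0.38 -4.  ]
 [ 0.24  0.8  -3.96]
 [ 0.53 -0.47 -3.82]
 [ 0.56 -0.08 -3.2 ]
 [-0.88 -0.65 -4.08]] [0.4874705  0.03149467 0.09851118] 0.05917838805581912
```

View pics/w11.png

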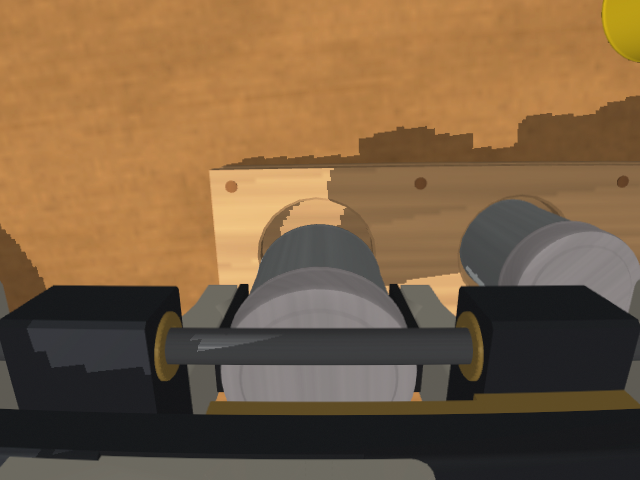

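The right tin reads -3.8 N, so the middle tin is the heaviest. The right tin goes back and I return to the middle.

```bash
python3 -m inch '[[[0,0,0.02,0,0,0,1],[0,0,0.03,0,0,0,1],[0,0,0.03,0,0,0,1],[0,0,0.02,0,0,0,1],[0,0,0.01,0,0,0,1],[0,0,0.01,0,0,0,1],[0,0,0.002,0,0,0,1],[0,0,0,0,0,0,1],[0,0,0,0,0,0,1]]]' 40; python3 -m inch '[[[0,0,0,0,0,0,0],[0,0,0,0,0,0,0],[0,0,0,0,0,0,0],[0,0,0,0,0,0,0],[0,0,0,0,0,0,0],[0,0,-0.01,0,0,0,0],[0,0,-0.07,0,0,0,0],[0,0,-0.08,0,0,0,0],[0,0,-0.08,0,0,0,0],[0,0,-0.08,0,0,0,0],[0,0.05,-0.05,0,0,0,0],[0,0.08,0,0,0,0,0],[0,0.08,0,0,0,0,0],[0,0.029,0,0,0,0,0],[0,0,0,0,0,0,0]]]' 40; python3 - <<'E'
from h import *
s=get_state();c=camera_info("wrist");im=grab_frame("wrist");print(lids(im,c),s["force"],s["eef_pos"])
cv2.imwrite("pics/w12.png",im)
E
```

```text
t: 18.2
eef_pos: [0.4877, 0.0315, 0.0384]
ee_rot: [3.141, 0.001, 3.045]
force: [-3.2, 0.1, 6.1]
width: 0.0599
t: 19.7
eef_pos: [0.4991, 0.1521, 0.2226]
ee_rot: [-3.142, -0.0, 3.047]
force: [0.7, 0.7, -0.9]
width: 0.0876
[[5.1480e-01 2.6600e-01 2.9600e-02 2.1025e+03]
 [4.8890e-01 3.4000e-02 3.0000e-02 4.7010e+03]
 [4.9970e-01 1.5140e-01 3.0100e-02 4.8930e+03]] [ 0.66670693  0.66119316 -0.94188635] [0.49905067 0.15206178 0.22260313]
```

View pics/w12.png

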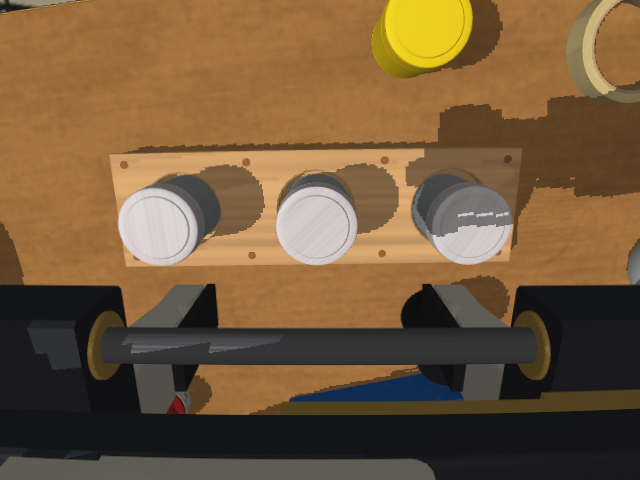

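All three tins stand in their wells. Now I descend to the middle one.

```bash
python3 -m inch '[[[0,0,0.08,0,0,0,0],[0,0,0.08,0,0,0,0],[0,0,0.08,0,0,0,0],[0,0,0.07,0,0,0,0],[0,0,0.04,0,0,0,0],[0,0,0.016,0,0,0,0],[0,0,0,0,0,0,0],[0,0,0,0,0,0,0]]]' 40; python3 - <<'E'
from h import *
cv2.imwrite("pics/w13.png",grab_frame("wrist"));s=get_state();print(s["force"],s["eef_pos"])
E
```

```text
t: 20.55
eef_pos: [0.4997, 0.1504, 0.0406]
ee_rot: [3.141, 0.001, 3.045]
force: [-0.4, 0.2, -0.7]
width: 0.0877
[-0.34640904  0.04588539 -0.40792813] [0.49993436 0.15067906 0.0409138 ]
```

View pics/w13.png

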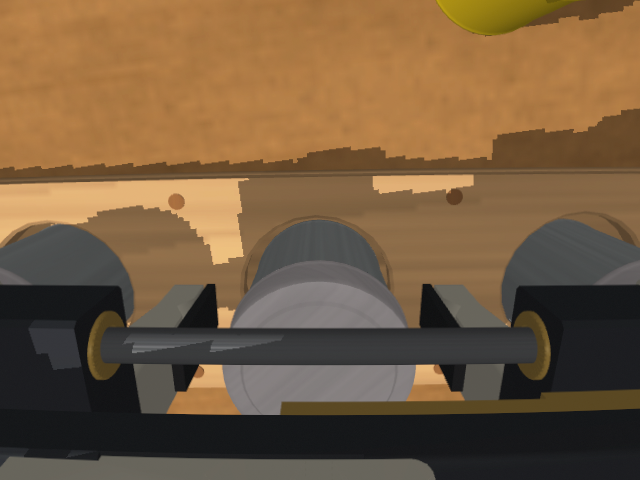

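```bash
python3 -m inch '[[[0.003,0,0.002,0,0,0,0],[0,0,0,0,0,0,0],[0,0,0,0,0,0,1],[0,0,0,0,0,0,1],[0,0,0,0,0,0,1],[0,0,0,0,0,0,1],[0,0,0,0,0,0,1],[0,0,0,0,0,0,1],[0,0,0,0,0,0,1]]]' 45 && python3 -m inch '[[[0,0,-0.01,0,0,0,1],[0,0,-0.025,0,0,0,1],[0,0,-0.04,0,0,0,1],[0,0,-0.05,0,0,0,1],[0,0,-0.06,0,0,0,1],[0,0,-0.06,0,0,0,1],[0,0,-0.05,0,0,0,1],[0,0,-0.03,0,0,0,1],[0,0,-0.01,0,0,0,1],[0,0,0,0,0,0,1],[0,0,0,0,0,0,1],[0,0,0,0,0,0,1]]]' 45; python3 - <<'E'
from h import *
im=grab_frame("wrist");s=get_state()
cv2.imwrite("pics/w14.png",im)
print(s["force"],s["eef_pos"],s["width"])
d=np.array([.5254,-.2941])-s["eef_pos"][:2];R=Ro.from_euler("xyz",s["ee_rot"]).as_matrix()
print((R.T@[*d,0]/.5).round(3))
E
```

```text
t: 21.5
eef_pos: [0.4976, 0.1507, 0.0386]
ee_rot: [3.142, -0.0, 3.045]
force: [0.5, 1.2, 1.0]
width: 0.0593
t: 22.7
eef_pos: [0.4968, 0.1502, 0.2046]
ee_rot: [-3.14, -0.002, 3.045]
force: [0.0, -0.6, -6.0]
width: 0.0595
[-0.04567231  0.34528471 -5.7715071 ] [0.49696261 0.15027076 0.20484308] 0.059434265939335366
[-0.143 -0.879  0.001]
```

View pics/w14.png

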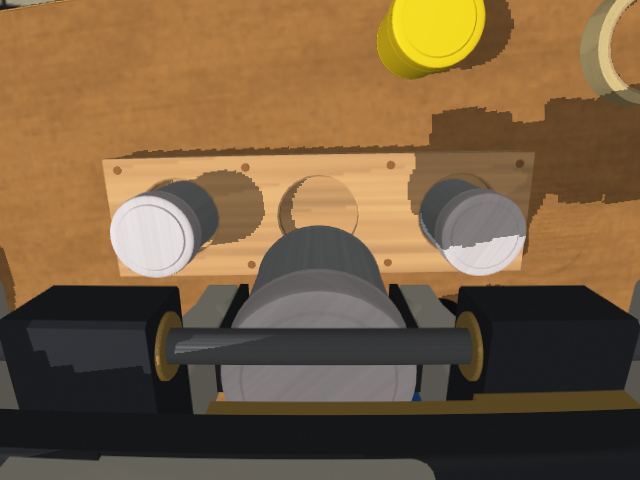

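The tin is held upright and the other two stand in the rack. I carry it to the bare plate.

```bash
python3 -m inch '[[[-0.002,-0.015,0,0,0,0,1],[-0.006,-0.03,0,0,0,0,1],[-0.01,-0.05,0,0,0,0,1],[-0.01,-0.06,0,0,0,0,1],[-0.01,-0.06,0,0,0,0,1],[-0.01,-0.06,0,0,0,0,1],[-0.01,-0.06,0,0,0,0,1],[-0.01,-0.06,0,0,0,0,1],[-0.01,-0.06,0,0,0,0,1],[-0.01,-0.06,0,0,0,0,1],[-0.01,-0.06,0,0,0,0,1],[-0.01,-0.06,0,0,0,0,1],[-0.01,-0.06,0,0,0,0,1],[-0.01,-0.055,0,0,0,0,1],[-0.009,-0.05,0,0,0,0,1],[-0.004,-0.04,0,0,0,0,1],[-0.002,-0.024,0,0,0,0,1],[0,-0.015,0,0,0,0,1],[0,0,0,0,0,0,1],[0,0,0,0,0,0,1]]]' 45; python3 -m inch '[[[0,0,0,0,0,0,1],[0,0,0,0,0,0,1],[0,0,0,0,0,0,1],[0,0,0,0,0,0,1],[0,0,0,0,0,0,1]]]' 45; python3 - <<'E'
from h import *
for n in("wrist","top","side"):cv2.imwrite(f"pics/{n}F.png",grab_frame(n))
s=get_state();print(s["force"],s["eef_pos"],s["width"],s["qd"].round(3),s["q"].round(2))
E
```

```text
t: 24.75
eef_pos: [0.526, -0.2934, 0.206]
ee_rot: [3.141, -0.0, 3.045]
force: [0.5, 0.0, -6.0]
width: 0.0592
t: 25.25
eef_pos: [0.5263, -0.2936, 0.2061]
ee_rot: [3.142, 0.0, 3.045]
force: [-0.4, 0.4, -6.7]
width: 0.0592
[-0.15645096  0.4245071  -6.80418974] [ 0.52623497 -0.29371655  0.2060807 ] 0.059581482185100565 [-0.002 -0.001  0.001 -0.001  0.    -0.   ] [-0.19  0.25 -0.18 -0.   -1.13 -1.48]
```

View pics/wristF.png

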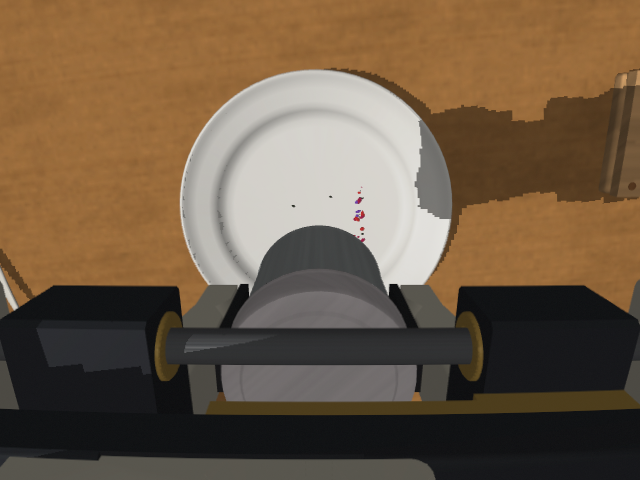

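View pics/topF.png

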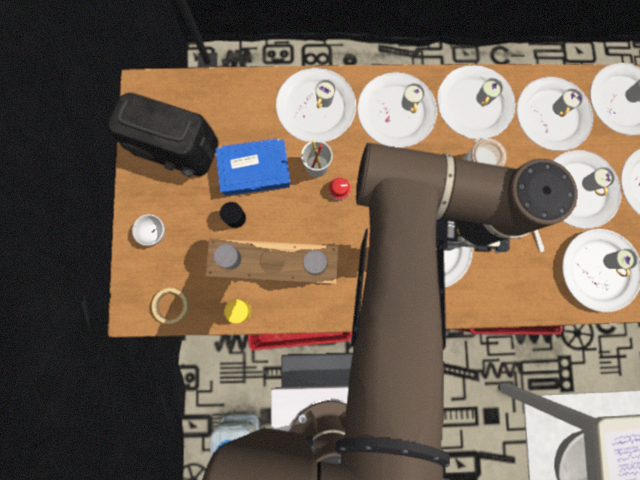

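View pics/sideF.png

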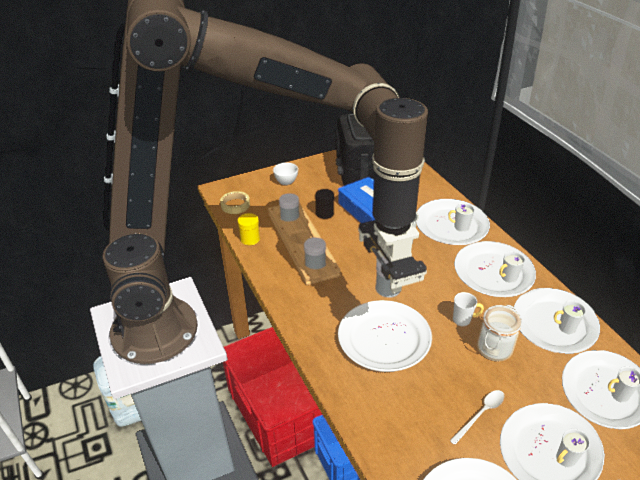

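The wrist view shows the plate spanning columns 181–452 with its top at row 70, below the tin. The top view shows two tins standing, at (226,257) and (315,262). I'll cross-check the plate centre from the side and wrist views.

```bash
python3 - <<'E'
from h import *
c=camera_info("side");w=camera_info("wrist")
L=onz(c,338,336,.022);Rr=onz(c,432,336,.022)
im=cv2.imread("pics/sideF.png");hsv=cv2.cvtColor(im,cv2.COLOR_BGR2HSV)
m=((hsv[...,1]<60)&(hsv[...,2]>140)).astype(np.uint8)
n,l,st,ce=cv2.connectedComponentsWithStats(m);i=l[345,360];print(st[i],ce[i],onz(c,*ce[i],.022))
W=[onz(w,*p,.025)[:2] for p in((181,203),(452,203),(316,70))];print(np.round(W,3))
(a,b),(e,f),(g,h)=W
A=np.array([[2*p[0],2*p[1],1] for p in W]);x=np.linalg.solve(A,[p@p for p in W]);print("plate centre wrist",x[:2],np.sqrt(x[2]+x[:2]@x[:2]))
t=camera_info("top");tm=cv2.imread("pics/topF.png")
for u,v in((226,257),(315,261)):print(onz(t,u,v,.092).round(3))
E
```

```text
[ 338  300   94   72 5236] [384.50496562 335.67838044] [ 0.52557282 -0.30294211  0.022     ]
[[ 0.508 -0.409]
 [ 0.53  -0.178]
 [ 0.413 -0.283]]
plate centre wrist [ 0.52944828 -0.29444345] 0.11651628893427246
[0.503 0.264 0.092]
[0.487 0.031 0.092]
```

The plate centre is confirmed at about (0.527,-0.295), with the TCP at (0.526,-0.294). The tin's centre is about 0.22 m up, and it is still. I'm handing in.

```bash
python3 -c "
from station import *
job_done();print(get_state()['t'])"
```

```text
the job is handed in; nothing more can be done
the job is handed in; nothing more can be done
```

I handed the job in at about 25.5 s, with the middle tin held over the bare plate. No verdict was reported.

- **Weighing:** I lifted the tins left, middle, right and set each back in its own well. They read about 2.8 N, 6.6 N and 3.8 N, so the middle tin is the heaviest.
- **Final hold:** I picked up the middle tin again and carried it to the bare plate. It is gripped at 59.5 mm and upright, with its centre about 0.22 m up and joint speeds near zero.
- **Position:** The tool stands at (0.526, -0.294). The plate centre measured (0.525, -0.294) from above, (0.529, -0.294) from the wrist and (0.526, -0.303) from the side. These agree to within about 10 mm, against a 60 mm allowance.
- **The rest:** The last top view showed the two lighter tins upright in their wells. The timer, bowl, tape and plate looked unmoved; I judged that by eye rather than measuring.
- **Disagreement:** The final rough reading of the left tin, from hand-picked pixels, was about 5 mm off its earlier position. The wrist view after it was set back showed it upright in its well.

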